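Set a threshold strip to the cut mark and clamp it

TASK

Get the oak threshold strip ready for sawing: lay it flush against the aluminium fence and slide it along, in behind the black spring shoe, until its left end meets the dark line scribed on the yellow tape, creeping up to the line without running past it. Then press the red clamp handle right down so that the clamp locks the strip there. Push gently, so that neither the strip nor the clamp is forced, and leave everything else on the bench alone.

Things in the scene. Friction and masses are not known exactly. Their poses are not given: they have to be found in the camera images.
- jig: cut-off jig, fixed to the bench: a grey bed 250 x 620 mm (x from -150 to +100, y from -360 to +260), its top face 18 mm above the bench. Origin: at bench height under the fence's front face, abreast of the clamp; x points from the stock side through the fence, y along the fence to the left, z up
- fence (a point): point on the bed at the foot of the fence's front face (18 mm above the bench), straight above the jig's origin and abreast of the clamp; axes as the jig's. The fence is a fixed aluminium angle along y (y from -342 to +259 mm) that stands 30 mm above the bed; the strip belongs on its -x side with its back face against x = 0. A 3 mm saw slot crosses fence and bed at y = -82 mm
- mark: yellow tape, 30 mm wide and paper thin, stuck across the bed; its origin lies on the scribed dark line (1.4 mm wide, along the mark's x axis) where the line meets the foot of the fence, 18 mm above the bench; axes as the jig's. The line runs out from the fence to 124 mm in front of it. Nothing stops the strip here
- shoe: black spring-loaded pressure shoe on an aluminium block (y from +45 to +95 mm, up to 26 mm above the bed) on the front side of the bed. Origin: on its face at rest, 47 mm in front of the fence, at y = +70 mm, 11 mm above the bed. A 20 degree ramp at its right end (y from +29) leads the strip in; the 50 mm strip pushes it back 3 mm and is pressed on the fence with about 5 N
- strip: loose oak threshold strip lying flat on the bed in front of the fence, right of the shoe: 300 mm long (its y axis), 50 mm wide (x) and 20 mm thick; the top 6 mm are only 38 mm wide. 0.24 to 0.42 kg. Origin: centre of its underside; y points to the left end (the end for the line), x to the back face (for the fence). To slide it takes 1 to 4 N when free, 5 to 10 N in the shoe, up to 15 N on its ramp
- strip_end (a point): middle of the strip's left end face, 14 mm above the bed; axes as the strip's
- strip_tail (a point): middle of the strip's right end face, 14 mm above the bed: the end to push at; axes as the strip's
- back_lead (a point): point on the strip's back face, 5 mm from its left end
- back_tail (a point): point on the strip's back face, 5 mm from its right end
- clamp_grip (a point): point on the axis of the red clamp handle, 85 mm from its pivot. The handle is a round grip 17 mm thick, from 35 to 113 mm from the pivot, a cross pin along the jig's y at x = +75, y = 0, z = +76 mm in the jig's frame. Open, it stands up and back at 60 degrees above the level; closed, it lies level, pointing to the jig's +x
- clamp_handle (a joint): angle of the clamp handle: 0 open, 1.05 rad closed at its stop, which it meets hard. Pressing the handle's end down takes about 2 to 6 N; from 0.75 rad the sprung rubber pad bears on the strip (6 N or more when closed) and draws it a little towards the fence; past 0.95 rad the toggle is over centre and locked. The handle stays where it is left
- offcut: oak offcut 50 x 75 x 20 mm lying on the bed behind the fence; bystander
- pencil: flat blue pencil 175 mm long lying on the bed behind the fence, left of the clamp; bystander
- tape_a: roll of yellow tape, 104 mm across, 36 mm high, on the bench; bystander
- tape_b: roll of brown tape, 104 mm across, 48 mm high, on the bench; bystander
- brush: paint brush, 240 mm long, on the bench; bystander
- tin: paint tin, 100 mm across, 120 mm high, on the bench; bystander
- glue: bottle with a red cap, 56 mm across, 150 mm high, on the bench; bystander
- clamp_bar: steel clamp bar, 80 mm long, with a black rubber pad, carried by the jig and moved by the handle. Origin: its pivot, at x = +42, y = 0, z = +70 mm in the jig's frame. Open, it stands up over the fence, its top 145 mm above the bench; closed, it is level and its pad presses on the strip 25 mm in front of the fence

How it is judged (in metres and radians):
On the way:
1. the strip lies flush along the fence with its left end on the line, the clamp still open (y of strip_end in the frame of mark between -0.0025 and 0.0025 m and x of each of back_lead, back_tail in the frame of fence above -0.0015 m and value of joint clamp_handle below 0.3 rad), for 0.2 s.
At the end, for the whole second after the job is handed in: the strip's left end is within 2.5 mm of the line, its back face within 1.5 mm of the fence at both ends, and the clamp handle is down past 0.97 rad (over centre) with the pad holding the strip (over 3 N), everything at rest (y of strip_end in the frame of mark between -0.0025 and 0.0025 m and x of each of back_lead, back_tail in the frame of fence above -0.0015 m and value of joint clamp_handle above 0.97 rad and contact force between clamp_bar and strip above 3 N and linear speed of strip below 0.01 m/s); the robot touches nothing.
It fails at once if the strip is pushed with more than 20 N (contact force between any of the fingers, the arm and strip above 20 N).
It fails at once if the strip's left end runs more than 5 mm past the line (y of strip_end in the frame of mark above 0.005 m).
It fails at once if the clamp or the jig is forced with more than 25 N (contact force between any of the fingers, the arm and jig above 25 N).
It fails at once if a bystander is moved by more than 20 mm (distance of any of offcut, pencil, tape_a, tape_b, brush, tin, glue from where it was at the start of the episode above 0.02 m).
It also fails if it takes over 72 s, if anything falls off the work surface, if the arm or the gripper's body presses on something with over 40 N, if the wrist force passes 120 N, or if a joint passes its speed limit or range.

ROBOT

A 6-joint arm with a two-finger parallel gripper is mounted at the origin on the work surface. World frame = base frame: x ahead of the robot, y to its left, z up, the work surface at z = 0. Lengths are in m, angles in degrees, forces in N, time in s.
With the tool pointing down it reaches from about 0.3 to 0.75 m from the base axis. Payload 8.5 kg.
Tool frame: the origin (TCP) lies midway between the tips of the shut fingers; the grasp point (between the pads) lies 19 mm behind it; z points along the fingers, y is the direction in which the jaws open and shut (so a half turn about z gives the same grasp; the last joint's range is limited). The gripper opens to 85 mm and grips with 20 to 120 N. Pads are 22 mm wide; open, the fingers measure 114 mm over their backs; the gripper's body (76 mm by 85 mm) begins 54 mm behind the grasp point. The pads swing forward as they close: fully open they stand 13 mm farther back than shut.
Start: joints at [-85.101, 21.807, 74.336, -0, 83.858, -12.336], TCP at [0.163, -0.525, 0.231] pointing down, gripper open.
Joint ranges: [-178.18, 178.18], [-50.72, 133.34], [12.68, 142.11], [-81.47, 261.47], [9.98, 163.14], [-165.26, 165.26]. Speed limits (degrees/s): [136.94, 136.94, 180, 180, 180, 180].

INTERFACE

Orientations are given as a 3x3 rotation matrix whose columns are the frame's x, y, z axes.
In Python, from rig import env, viewer, ticket gives the robot as it stands. The module is installed in compiled form; this text tells all that it offers.
- The arm moves only by the shell command python3 -m pendant 'ROWS' [FORCE]. ROWS is JSON, a list of rows, each a list of 3 entries, a list of its own where there are three numbers: the shift along the world's x, y, z in mm, then the turn about the world's z in rad, then the opening, from -1 (shut) to 1 (fully open). A call has 1 to 12 rows; each row shifts and turns the pose as measured when the row begins; what a row does not reach is not made up. A row lasts 1/8 s, in which the tool goes at most 62.5 mm and 10.7 degrees, less where a joint would pass 70% of its speed; a pose out of reach is approached as far as the arm can. A call with a gripper value outside its range is refused whole. The fingers move at their own pace and stop on an object; FORCE is the grip in N (left out, the last holds). Time passes only in rows, so rows that do not move let the fingers close. It gives the time, the measured TCP pose, the force and the opening at its end, in the units of the state.
- env.observe(): the state, without advancing time (a new reading comes with each control period).
- viewer.get_image(name): name is "side" or "top"; returns (picture, depth): 480x640x3 uint8, red, green, blue; 480x640 float32, m along the optical axis (not along the pixel's ray), 0 where there is no reading.
- viewer.camera_params(name): a dict with "fx", "fy", "cx", "cy" (pixels), "rvec" (rotation vector, rad) and "tvec" (3), from world to camera coordinates, as OpenCV has them. Camera axes: x right, y down, z forward; pixel columns grow to the right and rows downward; lengths in m; the calibration is good to about 2 mm. A picture is of the moment at which its call begins. camera_params takes no time and is no camera call.
- ticket.close_job(): hands the job in, once; it reports no verdict.
The state is a dict: "time_s": time; "q": joint angles; "qvel": joint speeds; "joint_efforts": joint torques, N m; "position": TCP position; "tool_rot": TCP orientation; "ft_force": force on the tool from outside, world axes, zero at the start; "wrist_torque": the same for the moment, N m; "grip_width": finger opening in m.
Only numpy, scipy, OpenCV 4.12 (cv2) and the standard library are available. Lean on these libraries where they do the work, as an engineer would, in place of code of your own. Each camera call takes 0.05 s, during which the arm holds its last target. There are 200 camera calls.

## Working session

There is one attempt and no reset: what is moved stays moved. The work goes in short steps, Python scripts to look and compute and a shell command to move; the robot and the scene stay as the last step left them, time stands still between calls to the robot, and variables do not carry over. Pictures are saved under pics/ and viewed, about 8 in all and at most 12, crops included, and the job is handed in when it is done.

```bash
mkdir -p pics; cat > h.py <<'E'
import numpy as np, cv2
from rig import env, viewer, ticket
def cam(n):
    p=viewer.camera_params(n); K=np.array([[p['fx'],0,p['cx']],[0,p['fy'],p['cy']],[0,0,1.]])
    return K,cv2.Rodrigues(np.array(p['rvec'],float))[0],np.array(p['tvec'],float).ravel()
def ray(n,uv,z):
    K,R,t=cam(n); uv=np.atleast_2d(uv).astype(float)
    d=(np.linalg.inv(K)@np.c_[uv,np.ones(len(uv))].T).T@R; c=-R.T@t
    return c+d*((z-c[2])/d[:,2])[:,None]
def proj(n,P):
    K,R,t=cam(n); q=(np.atleast_2d(P)@R.T+t)@K.T; return q[:,:2]/q[:,2:]
def snap(n,f):
    im,d=viewer.get_image(n); cv2.imwrite('pics/'+f+'.png',im[:,:,::-1]); np.save('pics/'+f+'.npy',d); return im,d
E
python3 - <<'E'
from h import *
for n in('top','side'):
    snap(n,n+'0'); K,R,t=cam(n); print(n,K[0,0],-R.T@t,R[2])
s=env.observe();print(s['position'],s['tool_rot'],s['ft_force'],s['time_s'])
E
```

```text
top 563.1182480109235 [ 0.20213303 -0.02035604  1.81954261] [ 0.14417078 -0.01584832 -0.9894259 ]
side 434.3885227916421 [-0.06186122  0.54506869  0.84060909] [ 0.50348721 -0.53123142 -0.68139108]
[ 0.16290685 -0.5250566   0.23079056] [[ 9.55118158e-01  2.96225066e-01 -1.15955612e-04]
 [ 2.96224968e-01 -9.55117340e-01  1.27842018e-03]
 [ 2.67948885e-04 -1.25539127e-03 -9.99999176e-01]] [ 1.1099012  -0.75713783  0.32463419] 0.1
```

View pics/top0.png

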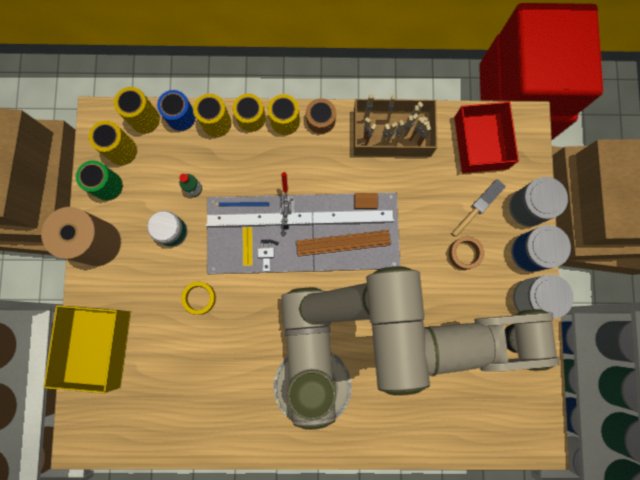

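View pics/side0.png

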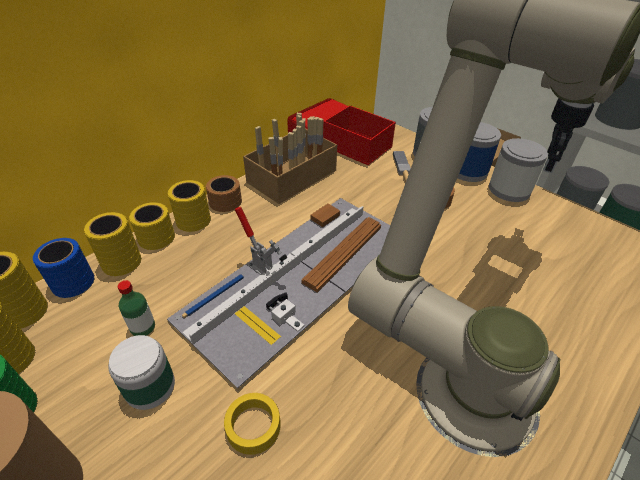

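Top view: bed spans (207–398, 193–273), fence along row ~217, strip (296,247)–(391,238), tape (247,246), shoe (266,252), handle (285,183). The side view shows all of it unobstructed. Next, enlarged crops.

```bash
python3 - <<'E'
import cv2
a=cv2.imread('pics/top0.png')[165:285,200:410]; cv2.imwrite('pics/tc.png',cv2.resize(a,None,fx=3.8,fy=3.8,interpolation=2))
a=cv2.imread('pics/side0.png')[195:390,160:400]; cv2.imwrite('pics/sc.png',cv2.resize(a,None,fx=3,fy=3,interpolation=2))
E
```

```text
(no output)
```

View pics/tc.png

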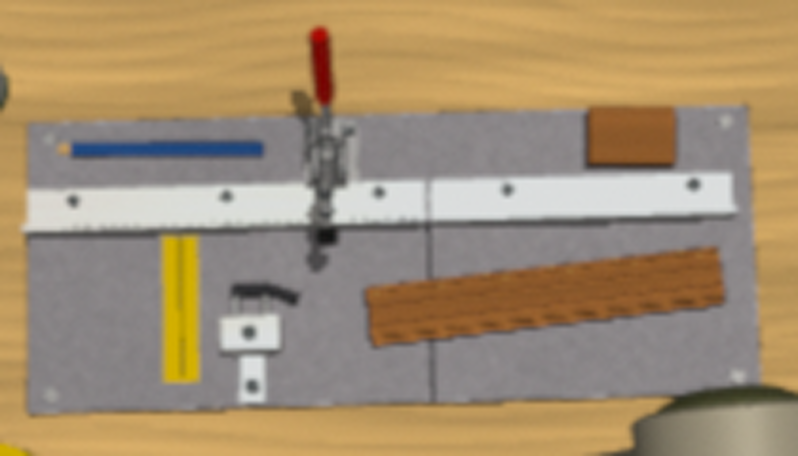

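View pics/sc.png

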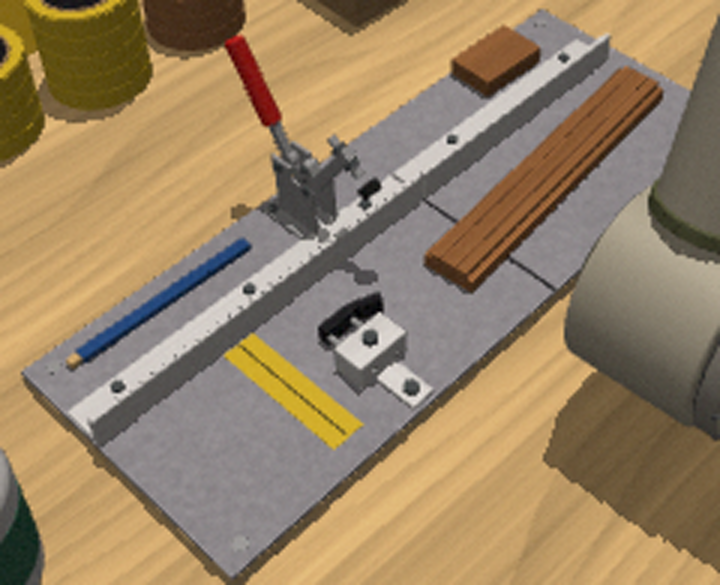

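Crops: bed corners at tc (27,123), (748,104), (27,414); the scribed line runs (180,237)–(183,380) in tc and (252,345)–(346,432) in sc. The strip is skewed by about 4° to the fence, its left end at tc (366,290)/(373,346). Now to numbers.

```bash
cat > m.py <<'E'
from h import *
def T(x,y): return [200+(x+.5)/3.8-.5,165+(y+.5)/3.8-.5]
def S(x,y): return [160+(x+.5)/3-.5,195+(y+.5)/3-.5]
np.set_printoptions(precision=4,suppress=True)
def show(l,n,pts,z):
    P=ray(n,pts,z); print(l,n,*[p[:2] for p in P]); return P
E
python3 - <<'E'
from m import *
show('bed TL TR BL BR','top',[T(27,123),T(748,104),T(27,414),T(760,393)],.018)
show('bed TL BL','side',[S(22,375),S(235,578)],.018)
show('fence topfront','top',[T(25,232),T(737,213)],.048)
show('fence foot L','side',[S(99,443)],.018)
show('slot','top',[T(434,402),T(429,228)],.018); show('slot','side',[S(425,199),S(555,289)],.018)
show('line','top',[T(180,237),T(183,378)],.018)
show('line','side',[S(252,345),S(346,432)],.018)
for n in('top','side'):
    im=cv2.imread(f'pics/{n}0.png'); hsv=cv2.cvtColor(im,cv2.COLOR_BGR2HSV)
    m=cv2.inRange(hsv,(3,110,30),(16,255,200))
    k,lab,st,c=cv2.connectedComponentsWithStats(m)
    for i in range(1,k):
        if 200<st[i,4]<6000 and 160<c[i,0]<400 and 200<c[i,1]<290: 
            r=cv2.minAreaRect(np.argwhere(lab==i)[:,::-1].astype(np.float32)); print(n,st[i],r)
            show('wood',n,cv2.boxPoints(r),.034)
    # tape
    m=cv2.inRange(hsv,(22,140,60),(32,255,255)); k,lab,st,c=cv2.connectedComponentsWithStats(cv2.morphologyEx(m,cv2.MORPH_CLOSE,np.ones((3,3),np.uint8)))
    for i in range(1,k):
        if st[i,4]>60 and (200<c[i,0]<290 and 220<c[i,1]<350):
            r=cv2.minAreaRect(np.argwhere(lab==i)[:,::-1].astype(np.float32)); print('tape',n,st[i,4]); show('c',n,[r[0]],.018); show('tapebox',n,cv2.boxPoints(r),.018)
    # red handle
    m=cv2.inRange(hsv,(0,180,90),(6,255,255))|cv2.inRange(hsv,(174,180,90),(180,255,255)); k,lab,st,c=cv2.connectedComponentsWithStats(m)
    for i in range(1,k):
        if st[i,4]>20 and 200<c[i,0]<300: print('red',n,st[i],c[i])
E
```

```text
bed TL TR BL BR top [0.5972 0.3464] [ 0.6194 -0.273 ] [0.3476 0.3374] [ 0.3694 -0.2801]
bed TL BL side [0.5967 0.3498] [0.3496 0.339 ]
fence topfront top [0.4975 0.3386] [ 0.5185 -0.2583]
fence foot L side [0.5039 0.343 ]
slot top [ 0.3599 -0.0043] [0.5087 0.0012]
slot side [0.5123 0.0028] [ 0.3641 -0.0013]
line top [0.4993 0.213 ] [0.3788 0.2074]
line side [0.4947 0.2085] [0.3828 0.2099]
top [354 193  24  16 354] ((365.5, 200.5), (15.0, 23.0), 90.0)
wood top [ 0.6112 -0.1326] [ 0.6118 -0.2073] [ 0.5622 -0.207 ] [ 0.5616 -0.1325]
top [ 296  230   94   26 1406] ((342.8805236816406, 242.48464965820312), (15.072519302368164, 93.35615539550781), 83.2901611328125)
wood top [0.4542 0.0546] [ 0.4919 -0.243 ] [ 0.4434 -0.2482] [0.4061 0.0483]
tape top 349
c top [0.4373 0.2114]
tapebox top [0.4992 0.226 ] [0.4994 0.2001] [0.376  0.1971] [0.3758 0.2226]
red top [282 173   5  19  74] [284.1622 181.7703]
side [311 203  29  24 410] ((324.6153259277344, 214.42306518554688), (16.91835594177246, 27.735008239746094), 56.3099365234375)
wood side [ 0.618  -0.1284] [ 0.6198 -0.2279] [ 0.5559 -0.199 ] [ 0.5566 -0.1041]
side [ 302  217   79   75 1712] ((341.0000305175781, 253.5000457763672), (19.091880798339844, 96.87362670898438), 45.0)
wood side [0.4547 0.063 ] [ 0.503  -0.2602] [ 0.4385 -0.2412] [0.4014 0.0699]
tape side 591
c side [0.4393 0.2132]
tapebox side [0.5009 0.2305] [0.5097 0.1991] [0.3802 0.1966] [0.3745 0.2262]
red side [288 114   8  13  70] [292.0429 119.2   ]
red side [235 207  18  30 199] [243.794  220.9899]
```

```bash
python3 -m pendant '[[[23,45,0],-0.05,-1],[[23,45,0],-0.05,-1],[[23,45,0],-0.05,-1],[[23,45,0],-0.05,-1],[[23,45,0],-0.03,-1],[[23,45,0],-0.03,-1],[[23,45,0],0,-1],[[23,45,0],0,-1],[[23,45,0],0,-1],[[23,45,0],0,-1]]'
```

```text
time_s: 1.35
position: [0.3956, -0.0616, 0.228]
tool_rot: [[1.0, 0.025, 0.0], [0.025, -1.0, 0.005], [0.0, -0.005, -1.0]]
ft_force: [1.7, -0.7, 0.2]
grip_width: 0.0001
```

```bash
python3 -m pendant '[[[-5,2,-50],0.01,-1],[[0,0,-50],0,-1],[[0,0,-50],0,-1],[[0,0,-30],0,-1],[[0,0,-15],0,-1],[[0,0,-7],0,-1],[[0,0,0],0,-1]]'; python3 - <<'E'
from m import *
im,_=snap('side','side1'); cv2.imwrite('pics/sc1.png',cv2.resize(im[190:390,160:425],None,fx=3,fy=3,interpolation=cv2.INTER_CUBIC)[:,:,::-1])
E
```

```text
time_s: 2.22
position: [0.3911, -0.0555, 0.0205]
tool_rot: [[0.999, 0.044, 0.002], [0.044, -0.999, 0.005], [0.002, -0.005, -1.0]]
ft_force: [0.4, 0.6, 0.3]
grip_width: -0.0003
```

View pics/sc1.png

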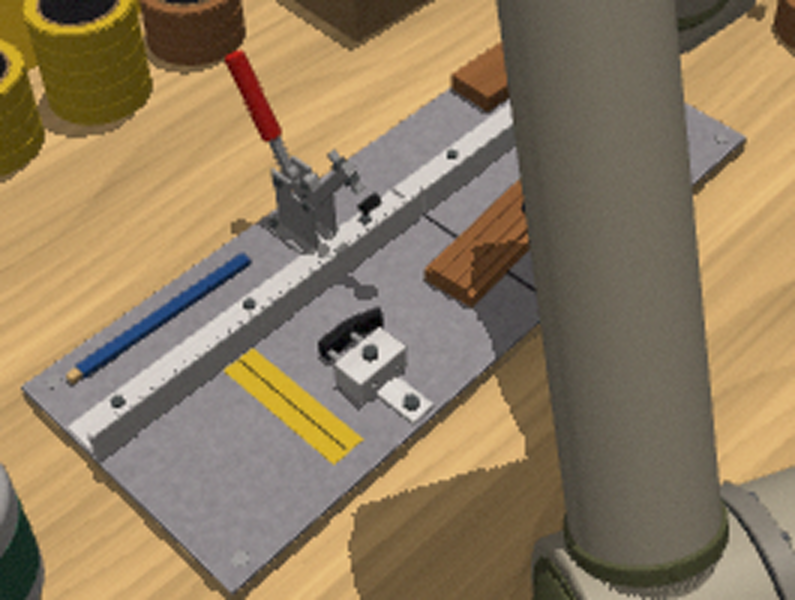

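```bash
python3 -m pendant '[[[4,0,4],0,-1],[[4,0,1],0,-1],[[4,0,0],0,-1],[[4,0,0],0,-1],[[4,0,0],0,-1],[[4,0,0],0,-1],[[4,0,0],0,-1]]';python3 -m pendant '[[[4,0,0],0,-1],[[4,0,0],0,-1],[[3,0,0],0,-1],[[3,0,0],0,-1]]'
```

```text
time_s: 3.15
position: [0.421, -0.0555, 0.0276]
tool_rot: [[0.999, 0.044, 0.004], [0.044, -0.999, 0.004], [0.004, -0.004, -1.0]]
ft_force: [-2.2, 0.4, 1.7]
grip_width: -0.0
time_s: 3.65
position: [0.4356, -0.0553, 0.0274]
tool_rot: [[0.999, 0.044, 0.003], [0.044, -0.999, 0.004], [0.003, -0.004, -1.0]]
ft_force: [-1.9, -0.0, 1.3]
grip_width: -0.0
```

```bash
python3 -m pendant '[[[3,0,0],0,-1],[[2,0,0],0,-1],[[2,0,0],0,-1]]';python3 -m pendant '[[[1.5,0,0],0,-1],[[1.5,0,0],0,-1]]';python3 -m pendant '[[[1.5,0,0],0,-1],[[1.5,0,0],0,-1]]'
```

```text
time_s: 4.03
position: [0.4431, -0.0553, 0.0274]
tool_rot: [[0.999, 0.044, 0.002], [0.044, -0.999, 0.004], [0.003, -0.004, -1.0]]
ft_force: [-2.1, -0.6, 0.7]
grip_width: 0.0001
time_s: 4.28
position: [0.4463, -0.0553, 0.0274]
tool_rot: [[0.999, 0.044, 0.002], [0.044, -0.999, 0.004], [0.003, -0.004, -1.0]]
ft_force: [-2.1, -0.1, 0.7]
grip_width: 0.0002
time_s: 4.53
position: [0.4493, -0.0553, 0.0274]
tool_rot: [[0.999, 0.044, 0.002], [0.044, -0.999, 0.004], [0.002, -0.004, -1.0]]
ft_force: [-4.9, -1.4, 1.3]
grip_width: -0.0004
```

```bash
python3 -m pendant '[[[1,0,0],0,-1]]';python3 -m pendant '[[[1,0,0],0,-1]]'; python3 - <<'E'
from m import *
im,_=snap('side','side2'); im2,_=snap('top','top2'); 
a=cv2.resize(im[210:320,200:400],None,fx=3.8,fy=3.8,interpolation=cv2.INTER_CUBIC)
b=cv2.resize(im2[200:275,200:400],None,fx=3.8,fy=2.2,interpolation=cv2.INTER_CUBIC)
cv2.imwrite('pics/c2.png',np.vstack([a,b])[:,:,::-1])
E
```

```text
time_s: 4.65
position: [0.4499, -0.0553, 0.0273]
tool_rot: [[0.999, 0.044, 0.001], [0.044, -0.999, 0.004], [0.001, -0.004, -1.0]]
ft_force: [-5.2, -2.0, 3.2]
grip_width: -0.0003
time_s: 4.78
position: [0.4506, -0.0554, 0.0273]
tool_rot: [[0.999, 0.044, -0.0], [0.044, -0.999, 0.004], [0.0, -0.004, -1.0]]
ft_force: [-5.5, -1.9, 3.7]
grip_width: -0.0001
```

View pics/c2.png

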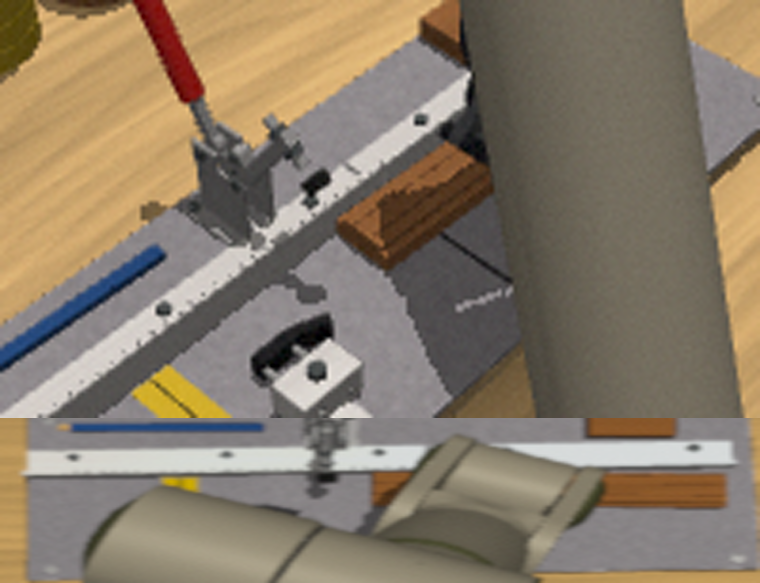

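Strip nearly flush; the left end sits at the fence. At the tail (725,475 in the lower half) there may be a small gap, so I'll measure it.

```bash
cat >> m.py <<'E'
O=np.array([.5066,.0836]); J=np.array([[.99936,.0358],[-.0358,.99936]])
def jig(P): return (np.atleast_2d(P)[:,:2]-O)@J.T
def world(j): return np.atleast_2d(j)@J+O
E
python3 - <<'E'
from m import *
im=cv2.imread('pics/top2.png'); g=im.astype(int)
# wood: R-B large; print along columns
for u in (302,306,310,362,370,378,386,389):
    c=g[212:240,u]; w=c[:,2]-c[:,0]
    v=np.where(w>45)[0]+212
    print(u,v.min(),v.max(),'back top',jig(ray('top',[[u,v.min()-.5]],.038)),'front low',jig(ray('top',[[u,v.max()+.5]],.032)))
for r in (226,228,230):
    w=g[r,290:400,2]-g[r,290:400,0]; v=np.where(w>45)[0]+290
    print(r,v.min(),v.max(),jig(ray('top',[[v.min()-.5,r],[v.max()+.5,r]],.038)))
print(proj('top',np.c_[world([[0,-.03],[0,-.3]]),[.048,.048]]))
E
```

```text
302 225 237 back top [[-0.0029 -0.0488]] front low [[-0.0441 -0.0476]]
306 225 229 back top [[-0.0032 -0.0616]] front low [[-0.0185 -0.0611]]Traceback (most recent call last):
  File "<stdin>", line 7, in <module>
    return umr_minimum(a, axis, None, out, keepdims, initial, where)
ValueError: zero-size array to reduction operation minimum which has no identity
```

```bash
python3 - <<'E'
from m import *
im=cv2.imread('pics/top2.png'); g=im.astype(int)
for u in (299,302,306,364,370,374,378,382,386,389):
    c=g[212:240,u]; w=c[:,2]-c[:,0]
    v=np.where(w>40)[0]+212
    if len(v): print(u,v.min(),v.max(),'back top',jig(ray('top',[[u,v.min()-.5]],.038)),'front low',jig(ray('top',[[u,v.max()+.5]],.032)))
for r in (226,228,230):
    w=g[r,290:400,2]-g[r,290:400,0]; v=np.where(w>40)[0]+290
    print(r,v.min(),v.max(),jig(ray('top',[[v.min()-.5,r],[v.max()+.5,r]],.038)))
print(proj('top',np.c_[world([[0,-.03],[0,-.3]]),[.048,.048]]))
E
```

```text
299 225 239 back top [[-0.0026 -0.0392]] front low [[-0.0503 -0.0379]]
302 225 238 back top [[-0.0029 -0.0488]] front low [[-0.0473 -0.0476]]
306 224 229 back top [[ 0.     -0.0617]] front low [[-0.0185 -0.0611]]
364 225 239 back top [[-0.0084 -0.2478]] front low [[-0.0562 -0.2463]]
370 225 239 back top [[-0.0089 -0.2671]] front low [[-0.0567 -0.2656]]
374 225 239 back top [[-0.0093 -0.2799]] front low [[-0.0571 -0.2785]]
378 225 239 back top [[-0.0096 -0.2928]] front low [[-0.0575 -0.2913]]
382 225 239 back top [[-0.01   -0.3057]] front low [[-0.0578 -0.3042]]
386 225 239 back top [[-0.0104 -0.3185]] front low [[-0.0582 -0.3171]]
389 225 239 back top [[-0.0106 -0.3282]] front low [[-0.0585 -0.3267]]
226 298 399 [[-0.0073 -0.0343]
 [-0.0165 -0.3618]]
228 298 399 [[-0.0138 -0.0341]
 [-0.023  -0.3615]]
230 298 399 [[-0.0203 -0.034 ]
 [-0.0295 -0.3611]]
[[295.9884 223.252 ]
 [380.4417 220.9395]]
```

```bash
python3 -m pendant '[[[-10,0,0],0,-1],[[-8,0,0],0,-1],[[1,-35,0],0,-1],[[1,-35,0],0,-1],[[1,-30,0],0,-1],[[1,0,0],0,-1]]';python3 -m pendant '[[[3,0,0],0,-1],[[3,0,0],0,-1],[[2,0,0],0,-1]]'
```

```text
time_s: 5.62
position: [0.4359, -0.1583, 0.0279]
tool_rot: [[0.999, 0.045, 0.006], [0.045, -0.999, 0.002], [0.006, -0.002, -1.0]]
ft_force: [0.4, 0.2, 0.1]
grip_width: -0.0002
time_s: 6.0
position: [0.4439, -0.1563, 0.0279]
tool_rot: [[0.999, 0.046, 0.006], [0.046, -0.999, 0.003], [0.006, -0.003, -1.0]]
ft_force: [0.2, -0.2, -0.7]
grip_width: -0.0003
```

```bash
python3 -m pendant '[[[2,0,0],0,-1],[[2,0,0],0,-1]]';python3 -m pendant '[[[1.5,0,0],0,-1],[[1.5,0,0],0,-1]]'
```

```text
time_s: 6.25
position: [0.4482, -0.1556, 0.0279]
tool_rot: [[0.999, 0.047, 0.006], [0.047, -0.999, 0.003], [0.006, -0.003, -1.0]]
ft_force: [0.7, -0.4, 0.1]
grip_width: 0.0001
time_s: 6.5
position: [0.4512, -0.1554, 0.0278]
tool_rot: [[0.999, 0.048, 0.005], [0.048, -0.999, 0.003], [0.005, -0.003, -1.0]]
ft_force: [-2.0, -0.7, 0.3]
grip_width: 0.0001
```

```bash
python3 -m pendant '[[[1.5,0,0],0,-1],[[1.5,0,0],0,-1]]';python3 -m pendant '[[[1,0,0],0,-1]]';python3 -m pendant '[[[1,0,0],0,-1]]'
```

```text
time_s: 6.75
position: [0.4538, -0.1554, 0.0278]
tool_rot: [[0.999, 0.047, 0.004], [0.047, -0.999, 0.004], [0.004, -0.003, -1.0]]
ft_force: [-2.9, 0.7, 1.0]
grip_width: 0.0
time_s: 6.88
position: [0.4548, -0.1554, 0.0278]
tool_rot: [[0.999, 0.047, 0.003], [0.047, -0.999, 0.004], [0.004, -0.004, -1.0]]
ft_force: [-2.4, -0.0, 1.2]
grip_width: -0.0
time_s: 7.0
position: [0.4558, -0.1553, 0.0278]
tool_rot: [[0.999, 0.047, 0.003], [0.047, -0.999, 0.004], [0.003, -0.004, -1.0]]
ft_force: [-2.5, -0.1, 1.5]
grip_width: -0.0003
```

```bash
python3 -m pendant '[[[1,0,0],0,-1]]';python3 -m pendant '[[[1,0,0],0,-1]]';python3 -m pendant '[[[1,0,0],0,-1]]'
```

```text
time_s: 7.12
position: [0.4568, -0.1554, 0.0278]
tool_rot: [[0.999, 0.047, 0.003], [0.047, -0.999, 0.004], [0.003, -0.004, -1.0]]
ft_force: [-2.5, -0.5, 2.0]
grip_width: -0.0003
time_s: 7.25
position: [0.4578, -0.1553, 0.0278]
tool_rot: [[0.999, 0.047, 0.003], [0.047, -0.999, 0.004], [0.003, -0.004, -1.0]]
ft_force: [-3.9, 0.3, 1.5]
grip_width: 0.0002
time_s: 7.38
position: [0.458, -0.1552, 0.0277]
tool_rot: [[0.999, 0.048, 0.001], [0.048, -0.999, 0.004], [0.001, -0.004, -1.0]]
ft_force: [-9.6, -3.6, 5.6]
grip_width: 0.0001
```

```bash
python3 -m pendant '[[[-10,0,0],0,-1],[[-18,-1,0],0,-1],[[1.5,-45,0],-0.01,-1],[[1.5,-45,0],0,-1],[[1.5,-43,0],0,-1],[[0,0,0],0,-1],[[28,0,0],0,-1],[[28,0,0],0,-1],[[0,0,0],0,-1]]'; python3 - <<'E'
from m import *
snap('side','side3'); snap('top','top3'); s=env.observe(); print(s['position'],jig(s['position']))
im=cv2.imread('pics/side3.png'); im2=cv2.imread('pics/top3.png')
a=cv2.resize(im[200:300,200:400],None,fx=3.8,fy=3.8,interpolation=cv2.INTER_CUBIC)
b=cv2.resize(im2[205:260,280:400],None,fx=760/120,fy=4,interpolation=cv2.INTER_CUBIC)
cv2.imwrite('pics/c3.png',np.vstack([a,b]))
g=im2.astype(int)
for u in range(299,396,8):
    c=g[212:240,u]; w=c[:,2]-c[:,0]
    v=np.where(w>40)[0]+212
    if len(v): print(u,v.min(),v.max(),'back top',jig(ray('top',[[u,v.min()-.5]],.038)),'front low',jig(ray('top',[[u,v.max()+.5]],.032)))
E
```

```text
time_s: 8.5
position: [0.4895, -0.2904, 0.0275]
tool_rot: [[0.999, 0.037, 0.006], [0.037, -0.999, 0.005], [0.006, -0.004, -1.0]]
ft_force: [-0.1, 0.5, 0.1]
grip_width: -0.0002
[ 0.488  -0.2904  0.0274] [[-0.032  -0.3731]]
299 224 232 back top [[ 0.0007 -0.0393]] front low [[-0.0276 -0.0384]]
355 223 224 back top [[-0.0011 -0.2191]] front low [[-0.0066 -0.2193]]
363 223 234 back top [[-0.0018 -0.2448]] front low [[-0.0399 -0.2438]]
371 223 236 back top [[-0.0025 -0.2706]] front low [[-0.0471 -0.2692]]
379 223 225 back top [[-0.0032 -0.2963]] front low [[-0.012  -0.2966]]
```

View pics/c3.png

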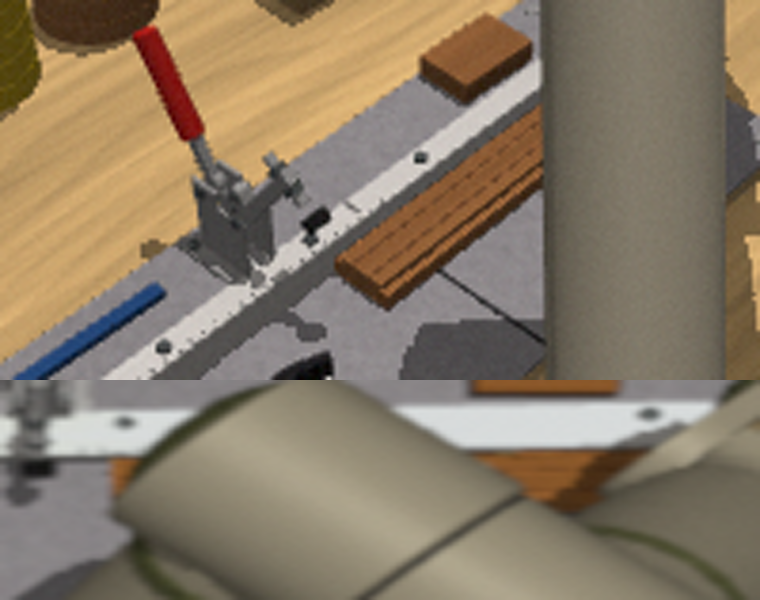

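```bash
python3 -m pendant '[[[5,6,0],0,-1],[[0,4,0],0,-1],[[0,3,0],0,-1],[[0,3,0],0,-1],[[0,3,0],0,-1],[[0,3,0],0,-1]]';python3 -m pendant '[[[-0.1,3,0],0,-1],[[-0.1,3,0],0,-1],[[-0.1,3,0],0,-1]]'
```

```text
time_s: 9.35
position: [0.4915, -0.2662, 0.0276]
tool_rot: [[0.999, 0.035, 0.003], [0.035, -0.999, 0.006], [0.004, -0.006, -1.0]]
ft_force: [0.6, -0.9, -0.8]
grip_width: 0.0004
time_s: 9.72
position: [0.4913, -0.2571, 0.0276]
tool_rot: [[0.999, 0.035, 0.004], [0.035, -0.999, 0.005], [0.004, -0.005, -1.0]]
ft_force: [-0.6, -2.3, -1.0]
grip_width: -0.0001
```

```bash
python3 -m pendant '[[[-0.15,4,0],0,-1],[[-0.15,4,0],0,-1],[[-0.15,4,0],0,-1],[[-0.15,4,0],0,-1],[[-0.15,4,0],0,-1],[[-0.15,4,0],0,-1],[[-0.15,4,0],0,-1],[[-0.15,4,0],0,-1],[[-0.15,4,0],0,-1],[[-0.15,4,0],0,-1]]'; python3 - <<'E'
from m import *
im,_=snap('side','side4'); s=env.observe(); print(s['position'],jig(s['position']))
im=cv2.imread('pics/side4.png')
cv2.imwrite('pics/c4.png',cv2.resize(im[210:350,220:400],None,fx=4.2,fy=4.2,interpolation=cv2.INTER_CUBIC))
E
```

```text
time_s: 10.98
position: [0.4898, -0.2147, 0.0277]
tool_rot: [[0.999, 0.035, 0.004], [0.035, -0.999, 0.005], [0.004, -0.005, -1.0]]
ft_force: [-0.3, -1.2, -0.6]
grip_width: -0.0002
[ 0.4897 -0.2141  0.0277] [[-0.0276 -0.2969]]
```

View pics/c4.png

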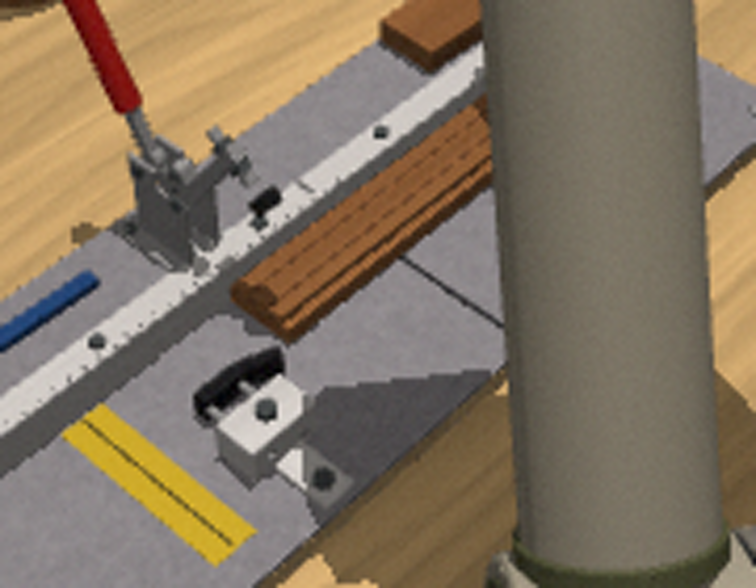

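Strip flush along the fence, its left end's bottom edge at about (237,302)–(289,342) in the crop, just short of the shoe ramp (282,352); line (85,420)–(230,543).

```bash
python3 - <<'E'
from m import *
f=lambda x,y:[220+(x+.5)/4.2-.5,210+(y+.5)/4.2-.5]
print(jig(ray('side',[f(237,302),f(289,342)],.018)),jig(ray('side',[f(85,420),f(230,543)],.018)))
print('ramp start, block', jig(ray('side',[f(282,347)],.04)))
E
python3 -m pendant '[[[-0.15,3,0],0,-1],[[-0.15,3,0],0,-1],[[-0.15,3,0],0,-1]]'
```

```text
[[-0.      0.0132]
 [-0.0444  0.0139]] [[-0.0008  0.1312]
 [-0.1187  0.132 ]]
ramp start, block [[-0.0577  0.0317]]
time_s: 11.4
position: [0.4893, -0.2047, 0.0277]
tool_rot: [[0.999, 0.035, 0.004], [0.035, -0.999, 0.005], [0.004, -0.005, -1.0]]
ft_force: [0.1, -1.4, -0.3]
grip_width: -0.0002
```

```bash
python3 -m pendant '[[[-0.1,2,0],0,-1],[[-0.1,2,0],0,-1],[[-0.1,2,0],0,-1]]'; python3 -m pendant '[[[-0.1,2,0],0,-1],[[-0.1,2,0],0,-1]]';python3 -m pendant '[[[-0.1,2,0],0,-1],[[-0.1,2,0],0,-1]]'
```

```text
time_s: 11.78
position: [0.489, -0.1983, 0.0278]
tool_rot: [[0.999, 0.035, 0.004], [0.035, -0.999, 0.005], [0.004, -0.005, -1.0]]
ft_force: [-0.1, -1.5, -0.9]
grip_width: -0.0002
time_s: 12.02
position: [0.4888, -0.194, 0.0277]
tool_rot: [[0.999, 0.035, 0.004], [0.035, -0.999, 0.005], [0.004, -0.005, -1.0]]
ft_force: [0.7, -1.0, -0.3]
grip_width: -0.0
time_s: 12.28
position: [0.4885, -0.1898, 0.0277]
tool_rot: [[0.999, 0.035, 0.004], [0.035, -0.999, 0.005], [0.004, -0.005, -1.0]]
ft_force: [0.4, -1.7, -0.7]
grip_width: 0.0
```

```bash
python3 -m pendant '[[[-0.1,2,0],0,-1],[[-0.1,2,0],0,-1]]'; python3 -m pendant '[[[-0.1,2,0],0,-1],[[-0.1,2,0],0,-1]]';python3 -m pendant '[[[-0.1,2,0],0,-1],[[-0.1,2,0],0,-1]]'
```

```text
time_s: 12.52
position: [0.4883, -0.1855, 0.0277]
tool_rot: [[0.999, 0.035, 0.004], [0.035, -0.999, 0.005], [0.004, -0.005, -1.0]]
ft_force: [-0.8, -1.3, -0.8]
grip_width: 0.0001
time_s: 12.78
position: [0.4881, -0.1812, 0.0277]
tool_rot: [[0.999, 0.035, 0.004], [0.035, -0.999, 0.005], [0.004, -0.005, -1.0]]
ft_force: [0.5, -2.0, -0.3]
grip_width: 0.0001
time_s: 13.02
position: [0.4886, -0.1786, 0.028]
tool_rot: [[0.999, 0.036, 0.006], [0.036, -0.999, 0.001], [0.006, -0.001, -1.0]]
ft_force: [0.3, -8.0, -1.6]
grip_width: -0.0
```

```bash
python3 -m pendant '[[[-0.1,2,0],0,-1],[[-0.1,2,0],0,-1]]'; python3 -m pendant '[[[-0.1,2,0],0,-1],[[-0.1,2,0],0,-1]]'
```

```text
time_s: 13.28
position: [0.4887, -0.1768, 0.0282]
tool_rot: [[0.999, 0.036, 0.007], [0.036, -0.999, -0.003], [0.007, 0.003, -1.0]]
ft_force: [-1.5, -8.9, -0.9]
grip_width: -0.0001
time_s: 13.52
position: [0.4886, -0.1752, 0.0285]
tool_rot: [[0.999, 0.037, 0.008], [0.037, -0.999, -0.008], [0.007, 0.008, -1.0]]
ft_force: [-1.8, -9.5, -1.6]
grip_width: -0.0
```

```bash
python3 -m pendant '[[[-0.1,2.5,0],0,-1],[[-0.1,2.5,0],0,-1]]'; python3 -m pendant '[[[-0.1,2.5,0],0,-1],[[-0.1,2.5,0],0,-1]]'; python3 -m pendant '[[[-0.1,2.5,0],0,-1],[[-0.1,2.5,0],0,-1]]'
```

```text
time_s: 13.78
position: [0.4885, -0.1728, 0.0288]
tool_rot: [[0.999, 0.037, 0.008], [0.037, -0.999, -0.013], [0.008, 0.013, -1.0]]
ft_force: [-1.8, -9.2, -1.9]
grip_width: -0.0001
time_s: 14.02
position: [0.4888, -0.1698, 0.0291]
tool_rot: [[0.999, 0.037, 0.01], [0.037, -0.999, -0.017], [0.009, 0.017, -1.0]]
ft_force: [-0.1, -6.8, -1.5]
grip_width: -0.0005
time_s: 14.28
position: [0.4887, -0.1663, 0.0292]
tool_rot: [[0.999, 0.037, 0.01], [0.037, -0.999, -0.02], [0.009, 0.02, -1.0]]
ft_force: [-0.4, -7.6, -1.9]
grip_width: -0.0002
```

```bash
python3 -m pendant '[[[-0.15,4,-0.3],0,-1],[[-0.15,4,-0.3],0,-1],[[-0.15,4,-0.3],0,-1]]'; python3 -m pendant '[[[-0.15,5,-0.3],0,-1],[[-0.15,5,-0.3],0,-1],[[-0.15,5,-0.3],0,-1]]'
```

```text
time_s: 14.65
position: [0.4886, -0.1576, 0.0293]
tool_rot: [[0.999, 0.038, 0.012], [0.038, -0.999, -0.027], [0.01, 0.027, -1.0]]
ft_force: [-3.9, -9.2, 1.1]
grip_width: -0.0001
time_s: 15.02
position: [0.4882, -0.146, 0.0293]
tool_rot: [[0.999, 0.039, 0.012], [0.039, -0.999, -0.034], [0.011, 0.034, -0.999]]
ft_force: [-3.3, -9.2, 0.8]
grip_width: 0.0
```

```bash
python3 -m pendant '[[[-0.15,5,-0.3],0,-1],[[-0.15,5,-0.3],0,-1],[[-0.15,5,-0.3],0,-1]]'; python3 -m pendant '[[[-0.15,5,-0.3],0,-1],[[-0.15,5,-0.3],0,-1],[[-0.15,5,-0.3],0,-1]]';  python3 - <<'E'
from m import *
im,_=snap('side','side5'); s=env.observe(); print(s['position'],jig(s['position']))
im=cv2.imread('pics/side5.png')
cv2.imwrite('pics/c5.png',cv2.resize(im[260:350,220:340],None,fx=6.5,fy=6.5,interpolation=cv2.INTER_CUBIC))
E
```

```text
time_s: 15.4
position: [0.4879, -0.1342, 0.0294]
tool_rot: [[0.999, 0.04, 0.013], [0.04, -0.998, -0.041], [0.011, 0.041, -0.999]]
ft_force: [-2.8, -8.9, 1.0]
grip_width: -0.0
time_s: 15.78
position: [0.4874, -0.1223, 0.0295]
tool_rot: [[0.999, 0.041, 0.014], [0.041, -0.998, -0.047], [0.012, 0.048, -0.999]]
ft_force: [-2.8, -9.3, 1.5]
grip_width: 0.0001
[ 0.4874 -0.1218  0.0295] [[-0.0265 -0.2046]]
```

View pics/c5.png

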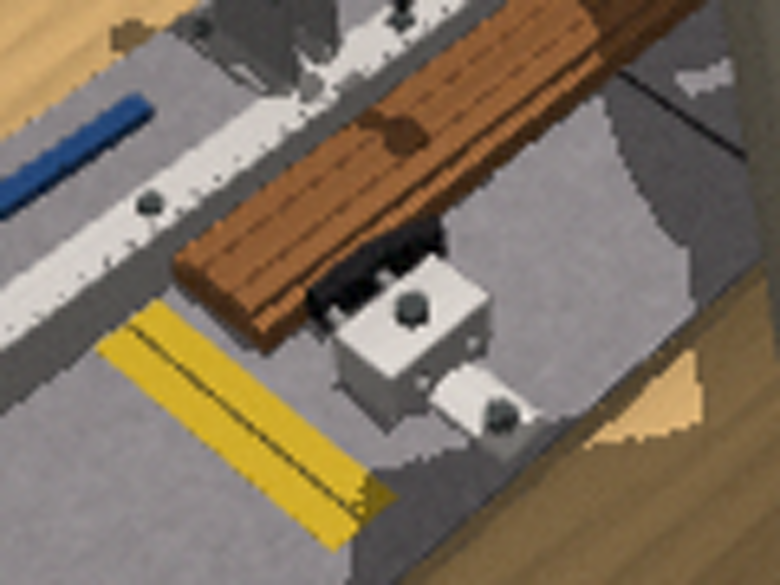

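The strip is in the shoe and flush; end-face bottom edge about (178,287)–(266,352), line (132,326)–(355,512) in the crop.

```bash
python3 - <<'E'
from m import *
f=lambda x,y:[220+(x+.5)/6.5-.5,260+(y+.5)/6.5-.5]
print(jig(ray('side',[f(178,287),f(266,352)],.018)),jig(ray('side',[f(132,326),f(355,512)],.018)))
im=cv2.imread('pics/side5.png').astype(int)
# wood profile along jig-y lines on the end face: sample along bed plane at z=.018 and top at z=.032, x=-.025
R=viewer.camera_params
for x,z in((-.015,.018),(-.025,.018),(-.035,.018),(-.012,.038),(-.025,.038),(-.038,.038)):
    ys=np.arange(.085,.150,.001); P=np.c_[world(np.c_[np.full(len(ys),x),ys]),np.full(len(ys),z)]
    uv=proj('side',P).astype(np.float32); s=cv2.remap(cv2.imread('pics/side5.png'),uv[None,:,0],uv[None,:,1],cv2.INTER_LINEAR)[0].astype(int)
    print(x,z,'R-B',(s[:,2]-s[:,0]).tolist())
    print('   R',s[:,2].tolist())
E
```

```text
[[ 0.0002  0.1084]
 [-0.0451  0.1064]] [[-0.0011  0.1313]
 [-0.1173  0.1313]]
-0.015 0.018 R-B [77, 77, 76, 79, 82, 83, 84, 85, 83, 80, 79, 80, 74, 65, 54, 47, 45, 42, 41, 40, 36, 29, 19, 9, 4, 3, 3, 2, 2, 2, 2, 31, 76, 119, 149, 162, 166, 167, 166, 165, 166, 166, 166, 164, 154, 131, 102, 98, 114, 137, 158, 164, 165, 165, 165, 166, 166, 165, 166, 163, 154, 134, 83, 37, 9]
   R [122, 122, 118, 124, 130, 134, 135, 137, 136, 131, 129, 126, 114, 99, 83, 73, 70, 68, 67, 66, 66, 69, 73, 82, 101, 124, 140, 146, 147, 147, 146, 156, 173, 190, 202, 206, 207, 207, 206, 206, 207, 207, 206, 204, 193, 168, 137, 136, 155, 180, 201, 207, 208, 207, 206, 206, 207, 208, 210, 207, 202, 193, 172, 154, 143]
-0.025 0.018 R-B [89, 89, 87, 87, 89, 91, 87, 86, 90, 90, 88, 89, 80, 65, 50, 47, 45, 42, 41, 40, 40, 37, 24, 14, 8, 4, 3, 3, 3, 3, 18, 54, 97, 143, 158, 163, 165, 165, 166, 167, 166, 167, 167, 168, 168, 165, 132, 123, 139, 159, 162, 163, 166, 166, 165, 165, 166, 165, 166, 166, 167, 137, 91, 42, 12]
   R [142, 145, 142, 140, 142, 146, 140, 138, 143, 143, 140, 144, 130, 106, 83, 78, 74, 69, 67, 66, 66, 
[... 1967 characters left out ...]
208, 209, 210, 210, 204, 180, 145, 133, 147, 175, 203, 206, 207, 207, 206, 206, 207]
-0.038 0.038 R-B [86, 86, 89, 87, 85, 89, 90, 88, 88, 89, 88, 88, 86, 87, 89, 88, 85, 88, 91, 87, 87, 86, 72, 55, 47, 45, 43, 41, 41, 40, 38, 25, 15, 7, 4, 3, 3, 3, 2, 22, 62, 105, 151, 159, 163, 165, 165, 166, 167, 166, 167, 167, 168, 168, 147, 122, 126, 156, 160, 163, 165, 166, 166, 165, 165]
   R [140, 140, 145, 141, 137, 142, 143, 141, 141, 141, 142, 143, 139, 139, 143, 142, 136, 139, 143, 139, 139, 139, 117, 91, 79, 75, 71, 67, 67, 66, 67, 71, 75, 81, 102, 128, 142, 143, 143, 151, 168, 186, 204, 206, 207, 208, 207, 206, 205, 205, 206, 206, 207, 207, 186, 161, 166, 198, 203, 206, 207, 206, 206, 206, 206]
```

```bash
cat > e.py <<'E'
from m import *
viewer.get_image('side')
im,_=viewer.get_image('side'); im=im[:,:,::-1].copy(); cv2.imwrite('pics/last.png',im)
def prof(x,z):
    ys=np.arange(.085,.150,.0005); P=np.c_[world(np.c_[np.full(len(ys),x),ys]),np.full(len(ys),z)]
    uv=proj('side',P).astype(np.float32); s=cv2.remap(im,uv[None,:,0],uv[None,:,1],cv2.INTER_LINEAR)[0].astype(int)
    return ys,s[:,2]-s[:,0]
def cross(ys,w,t):
    i=np.where((w[:-1]>=t)&(w[1:]<t))[0]; return [round(float(ys[k]),4) for k in i][:4]
for x in(-.012,-.018,-.025,-.032,-.038): print(x,'top',cross(*prof(x,.038),62),'bot',cross(*prof(x,.018),20))
s=env.observe();print(jig(s['position']),s['ft_force'],s['tool_rot'][:,2],s['time_s'])
E
python3 -m pendant '[[[-0.15,5,-0.3],0,-1],[[-0.15,5,-0.3],0,-1],[[-0.15,4,-0.3],0,-1],[[-0.15,3,-0.3],0,-1]]'; python3 e.py
```

```text
time_s: 16.32
position: [0.487, -0.1088, 0.0296]
tool_rot: [[0.999, 0.042, 0.015], [0.043, -0.998, -0.056], [0.012, 0.056, -0.998]]
ft_force: [-2.1, -9.0, 0.8]
grip_width: -0.0004
-0.012 top [0.121] bot [0.1485]
-0.018 top [0.121] bot [0.148]
-0.025 top [0.1215] bot [0.1485]
-0.032 top [0.1215] bot [0.149]
-0.038 top [0.121] bot [0.148]
[[-0.0265 -0.1914]] [-1.7525 -7.115   1.2434] [ 0.0146 -0.0553 -0.9984] 16.425
```

```bash
python3 -m pendant '[[[-0.15,3,-0.3],0,-1],[[-0.15,3,-0.3],0,-1],[[-0.15,3,-0.3],0,-1]]'; python3 e.py
```

```text
time_s: 16.8
position: [0.4868, -0.1027, 0.0297]
tool_rot: [[0.999, 0.043, 0.016], [0.044, -0.997, -0.061], [0.013, 0.062, -0.998]]
ft_force: [-1.9, -8.7, 1.1]
grip_width: -0.0002
-0.012 top [0.127] bot [0.1485]
-0.018 top [0.1275] bot [0.148]
-0.025 top [0.1275] bot [0.1485]
-0.032 top [0.127] bot [0.149]
-0.038 top [0.1275] bot [0.148]
[[-0.0265 -0.1852]] [-1.8529 -7.2901  1.4807] [ 0.0156 -0.0611 -0.998 ] 16.9
```

```bash
python3 -m pendant '[[[-0.15,2.5,-0.3],0,-1],[[-0.15,2.5,-0.3],0,-1]]'; python3 e.py; python3 - <<'E'
from m import *
im=cv2.imread('pics/last.png')
cv2.imwrite('pics/c6.png',cv2.resize(im[275:350,220:320],None,fx=7.8,fy=7.8,interpolation=cv2.INTER_CUBIC))
for x in np.arange(-.115,-.05,.01):
    ys=np.arange(.124,.139,.0005); P=np.c_[world(np.c_[np.full(len(ys),x),ys]),np.full(len(ys),.018)]
    uv=proj('side',P).astype(np.float32); s=cv2.remap(im,uv[None,:,0],uv[None,:,1],cv2.INTER_LINEAR)[0].astype(float)[:,2]
    w=np.clip(195-s,0,None); print(round(x,3),(w*ys).sum()/w.sum())
E
```

```text
time_s: 17.15
position: [0.4867, -0.0995, 0.0297]
tool_rot: [[0.999, 0.044, 0.016], [0.045, -0.997, -0.065], [0.013, 0.066, -0.998]]
ft_force: [-2.2, -8.8, 2.0]
grip_width: -0.0001
-0.012 top [0.13] bot [0.1485]
-0.018 top [0.131] bot [0.148]
-0.025 top [0.1305] bot [0.1485]
-0.032 top [0.131] bot [0.1485]
-0.038 top [0.131, 0.1385] bot [0.148]
[[-0.0265 -0.1821]] [-1.8741 -7.519   1.4676] [ 0.0163 -0.0649 -0.9978] 17.25
-0.115 0.1319532577903683
-0.105 0.13210946745562133
-0.095 0.13203549382716048
-0.085 0.13202815013404826
-0.075 0.1320522151898734
-0.065 0.13209033078880408
-0.055 0.13207575757575757
```

View pics/c6.png

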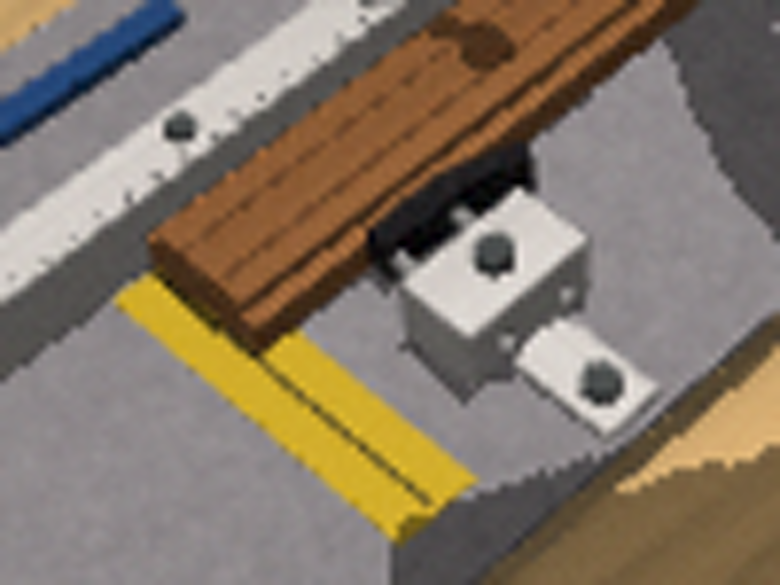

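The end's front lower corner (262,350) almost meets the line (258,352), about 1.3 mm short by measurement. One small nudge more.

```bash
python3 -m pendant '[[[-0.1,1.8,-0.3],0,-1]]'; python3 e.py
```

```text
time_s: 17.38
position: [0.4867, -0.0985, 0.0298]
tool_rot: [[0.999, 0.044, 0.017], [0.045, -0.997, -0.067], [0.014, 0.067, -0.998]]
ft_force: [-1.6, -9.0, 1.2]
grip_width: 0.0002
-0.012 top [0.1315] bot [0.1485]
-0.018 top [0.1315] bot [0.148]
-0.025 top [0.1315] bot [0.1485]
-0.032 top [0.1315] bot [0.149]
-0.038 top [0.1315] bot [0.148]
[[-0.0265 -0.1812]] [-1.633  -8.9817  1.1175] [ 0.0165 -0.0667 -0.9976] 17.475
```

```bash
python3 -m pendant '[[[0.4,-10,0],0,-1],[[0.7,-20,0],0,-1],[[0.5,-15,10],0,-1],[[0,0,60],0,-1],[[0,0,60],0,-1],[[0,0,60],0,-1],[[0,0,50],0,-1],[[0,0,0],0,-1]]'; python3 e.py;  python3 - <<'E'
from m import *
im2,_=snap('top','top6'); g=im2[:,:,::-1].astype(int)
for u in range(254,356,8):
    c=g[212:245,u]; w=c[:,2]-c[:,0]
    v=np.where(w>40)[0]+212
    if len(v)>5: print(u,v.min(),v.max(),'back top',jig(ray('top',[[u,v.min()-.5]],.038)),'front low',jig(ray('top',[[u,v.max()+.5]],.032)))
E
```

```text
time_s: 18.48
position: [0.4854, -0.145, 0.2807]
tool_rot: [[0.999, 0.043, 0.017], [0.043, -0.997, -0.063], [0.014, 0.064, -0.998]]
ft_force: [-0.1, 0.0, -0.2]
grip_width: -0.0
-0.012 top [0.1315] bot [0.1485]
-0.018 top [0.1315] bot [0.148]
-0.025 top [0.132] bot [0.1485]
-0.032 top [0.1315] bot [0.1485]
-0.038 top [0.1315] bot [0.148]
[[-0.0303 -0.2271]] [ 0.0909 -0.39   -0.1087] [ 0.0099 -0.0593 -0.9982] 18.575
254 226 240 back top [[-0.0018  0.1048]] front low [[-0.0495  0.106 ]]
262 226 240 back top [[-0.0025  0.0792]] front low [[-0.0502  0.0805]]
270 225 240 back top [[-0.      0.0536]] front low [[-0.0509  0.0549]]
278 225 239 back top [[-0.0007  0.028 ]] front low [[-0.0484  0.0293]]
286 229 239 back top [[-0.0144  0.0027]] front low [[-0.0491  0.0037]]
294 225 239 back top [[-0.0021 -0.0232]] front low [[-0.0498 -0.0219]]
302 224 239 back top [[ 0.0004 -0.0489]] front low [[-0.0506 -0.0475]]
310 224 238 back top [[-0.0003 -0.0745]] front low [[-0.0481 -0.0732]]
```

```bash
python3 -m pendant '[[[25,46,0],-0.002,-1],[[25,46,0],-0.002,-1],[[25,46,0],-0.002,-1],[[25,46,0],-0.002,-1],[[25,46,-10],0,-1],[[0,0,-20],0,-1],[[0,0,-10],0,-1],[[0,0,0],0,-1]]'
```

```text
time_s: 19.62
position: [0.6084, 0.0928, 0.2199]
tool_rot: [[0.999, 0.033, -0.02], [0.032, -0.998, -0.054], [-0.021, 0.053, -0.998]]
ft_force: [0.5, -0.2, 0.2]
grip_width: -0.0
```

```bash
python3 -m pendant '[[[1,-3,-20],0,-1],[[1,-2.5,-15],0,-1],[[0,0,-8],0,-1],[[0,0,0],0,-1]]'; python3 - <<'E'
from m import *
im,_=snap('side','side7'); s=env.observe(); print(s['position'],jig(s['position']))
im=cv2.imread('pics/side7.png')
cv2.imwrite('pics/c7.png',cv2.resize(im[160:300,200:340],None,fx=4.2,fy=4.2,interpolation=cv2.INTER_CUBIC))
E
```

```text
time_s: 20.12
position: [0.6108, 0.0852, 0.1773]
tool_rot: [[0.999, 0.03, -0.017], [0.029, -0.998, -0.054], [-0.019, 0.054, -0.998]]
ft_force: [-0.2, -0.1, 0.3]
grip_width: 0.0002
[0.611  0.0853 0.1778] [[ 0.1044 -0.0021]]
```

View pics/c7.png

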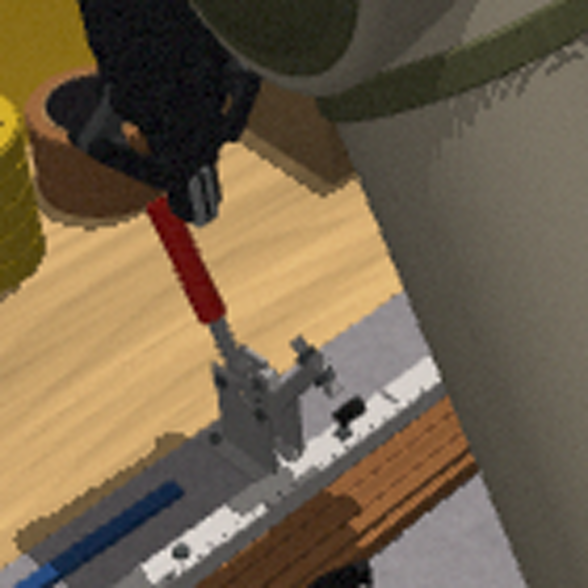

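```bash
python3 -m pendant '[[[0,0,-6],0,-1],[[0,0,-5],0,-1],[[3,0.3,-3],0,-1]]'; python3 -m pendant '[[[4,0.3,-2.5],0,-1],[[4,0.3,-2.5],0,-1]]'; python3 -m pendant '[[[4,0.3,-2.5],0,-1],[[4,0.3,-2.5],0,-1]]'
```

```text
time_s: 20.55
position: [0.6145, 0.0857, 0.1643]
tool_rot: [[0.999, 0.03, -0.014], [0.03, -0.998, -0.054], [-0.016, 0.054, -0.998]]
ft_force: [-0.3, 0.0, -0.6]
grip_width: 0.0001
time_s: 20.8
position: [0.623, 0.0863, 0.1593]
tool_rot: [[0.999, 0.03, -0.014], [0.03, -0.998, -0.055], [-0.015, 0.054, -0.998]]
ft_force: [-1.2, -0.5, 2.5]
grip_width: 0.0003
time_s: 21.05
position: [0.6316, 0.0868, 0.1541]
tool_rot: [[0.999, 0.03, -0.014], [0.03, -0.998, -0.055], [-0.016, 0.054, -0.998]]
ft_force: [-0.4, -1.6, 0.3]
grip_width: 0.0
```

```bash
python3 -m pendant '[[[4,0.3,-5],0,-1],[[4,0.3,-5.5],0,-1]]'; python3 -m pendant '[[[3.6,0.2,-4.3],0,-1],[[3.6,0.2,-4.3],0,-1],[[3.6,0.2,-4.3],0,-1]]'; python3 -m pendant '[[[2.8,0.2,-5],0,-1],[[2.8,0.2,-5],0,-1],[[2.8,0.2,-5],0,-1]]'
```

```text
time_s: 21.3
position: [0.6406, 0.0876, 0.1433]
tool_rot: [[0.999, 0.03, -0.012], [0.03, -0.998, -0.055], [-0.014, 0.054, -0.998]]
ft_force: [0.3, -0.2, 2.6]
grip_width: -0.0
time_s: 21.68
position: [0.6523, 0.0882, 0.1293]
tool_rot: [[0.999, 0.03, -0.012], [0.03, -0.998, -0.055], [-0.014, 0.054, -0.998]]
ft_force: [-0.5, -0.8, 2.2]
grip_width: 0.0004
time_s: 22.05
position: [0.6613, 0.0887, 0.1131]
tool_rot: [[0.999, 0.03, -0.013], [0.03, -0.998, -0.055], [-0.014, 0.054, -0.998]]
ft_force: [-2.2, -0.1, 2.3]
grip_width: 0.0001
```

```bash
python3 -m pendant '[[[1.8,0.1,-4],0,-1],[[1.5,0.1,-4],0,-1]]'; python3 -m pendant '[[[1,0.1,-4],0,-1],[[1,0,-3],0,-1]]'; python3 -m pendant '[[[0.7,0,-3],0,-1],[[0.5,0,-2.5],0,-1]]'
```

```text
time_s: 22.3
position: [0.6646, 0.0889, 0.1045]
tool_rot: [[0.999, 0.03, -0.013], [0.03, -0.998, -0.055], [-0.015, 0.055, -0.998]]
ft_force: [-1.5, -1.4, 2.8]
grip_width: -0.0
time_s: 22.55
position: [0.6667, 0.0889, 0.0971]
tool_rot: [[0.999, 0.03, -0.013], [0.03, -0.998, -0.055], [-0.015, 0.055, -0.998]]
ft_force: [-1.5, -0.3, 2.4]
grip_width: -0.0001
time_s: 22.8
position: [0.6679, 0.089, 0.0911]
tool_rot: [[0.999, 0.03, -0.014], [0.03, -0.998, -0.055], [-0.015, 0.055, -0.998]]
ft_force: [-0.5, -0.1, 1.8]
grip_width: 0.0001
```

```bash
python3 -m pendant '[[[0.2,0,-1.5],0,-1],[[0,0,-1.5],0,-1]]'; python3 -m pendant '[[[0,0,-1],0,-1]]'; python3 -m pendant '[[[0,0,-1],0,-1]]'; python3 -m pendant '[[[0,0,-0.8],0,-1]]'
```

```text
time_s: 23.05
position: [0.6683, 0.089, 0.0877]
tool_rot: [[0.999, 0.03, -0.013], [0.03, -0.998, -0.055], [-0.015, 0.054, -0.998]]
ft_force: [1.0, -0.5, 2.4]
grip_width: -0.0001
time_s: 23.18
position: [0.6684, 0.089, 0.0866]
tool_rot: [[0.999, 0.03, -0.013], [0.03, -0.998, -0.055], [-0.015, 0.054, -0.998]]
ft_force: [-0.1, -0.1, 1.8]
grip_width: -0.0001
time_s: 23.3
position: [0.6685, 0.0891, 0.0856]
tool_rot: [[0.999, 0.03, -0.013], [0.03, -0.998, -0.055], [-0.014, 0.054, -0.998]]
ft_force: [1.2, 0.1, 1.1]
grip_width: 0.0
time_s: 23.42
position: [0.6685, 0.0891, 0.0847]
tool_rot: [[0.999, 0.03, -0.013], [0.03, -0.998, -0.055], [-0.014, 0.054, -0.998]]
ft_force: [-0.2, -0.0, -0.1]
grip_width: -0.0002
```

```bash
python3 -m pendant '[[[0,0,-0.8],0,-1]]'; python3 -m pendant '[[[0,0,-0.8],0,-1]]'
```

```text
time_s: 23.55
position: [0.6686, 0.0891, 0.0845]
tool_rot: [[0.999, 0.03, -0.012], [0.03, -0.998, -0.055], [-0.014, 0.054, -0.998]]
ft_force: [-2.5, -1.4, 6.6]
grip_width: -0.0003
time_s: 23.68
position: [0.6686, 0.0891, 0.0845]
tool_rot: [[0.999, 0.03, -0.012], [0.03, -0.998, -0.055], [-0.013, 0.055, -0.998]]
ft_force: [-3.1, -0.3, 6.7]
grip_width: 0.0001
```

Stopped dead at z = 84.5 mm, exactly the level-handle height. Retreat and check.

```bash
python3 -m pendant '[[[0,0,5],0,-1],[[0,0,20],0,-1],[[0,0,50],0,-1],[[0,0,50],0,-1],[[0,-40,20],0,-1],[[0,-50,0],0,-1],[[0,-50,0],0,-1],[[0,-50,0],0,-1],[[0,0,0],0,-1]]'; python3 e.py; python3 - <<'E'
from m import *
im=cv2.imread('pics/last.png')
snap('top','top8'); im2=cv2.imread('pics/top8.png'); g=im2.astype(int)
for u in range(254,346,8):
    c=g[212:245,u]; w=c[:,2]-c[:,0]; v=np.where(w>40)[0]+212
    if len(v)>5: print(u,'back top',jig(ray('top',[[u,v.min()-.5]],.038)),'front low',jig(ray('top',[[u,v.max()+.5]],.032)))
a=cv2.resize(im[190:340,210:400],None,fx=4,fy=4,interpolation=cv2.INTER_CUBIC); cv2.imwrite('pics/c8.png',a)
E
```

```text
time_s: 24.8
position: [0.6663, -0.1048, 0.234]
tool_rot: [[0.999, 0.033, -0.014], [0.033, -0.998, -0.054], [-0.016, 0.053, -0.998]]
ft_force: [-0.3, 0.3, 0.2]
grip_width: 0.0001
-0.012 top [0.1315] bot [0.1485]
-0.018 top [0.1315] bot [0.148]
-0.025 top [0.1315] bot [0.1485]
-0.032 top [0.1315] bot [0.1485]
-0.038 top [0.1315] bot [0.148]
[[ 0.1532 -0.1906]] [ 0.4316  0.2695 -0.0365] [-0.0133 -0.0533 -0.9985] 24.9
```

View pics/c8.png

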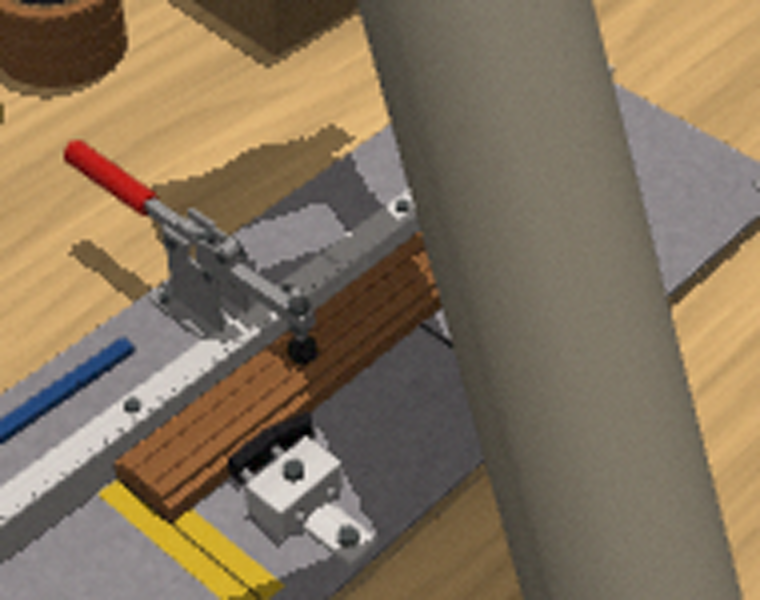

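Handle level (70–155,150–205), pad on the strip (302,350), strip end on the line (~170,515) and nothing touched by the robot. Handing in.

```bash
python3 -c "
from rig import ticket; print(ticket.close_job())"
```

```text
the job is handed in; nothing more can be done
None
```

The oak strip is flush against the fence, pushed in behind the spring shoe to the scribed line, and locked with the clamp handle down at its stop. I handed the job in at about 25 s; no verdict was reported.

- **Strip end:** the side camera put it 0.3 to 0.5 mm short of the line, both before and after clamping (limit 2.5 mm).
- **Flushness:** before clamping, the top camera put the strip's front face 48 to 51 mm in front of the fence, which fits flush for a 50 mm strip. That reading is only good to about 2 mm and did not reach the last 95 mm at the tail. The arm blocked my repeat of it after clamping, so flushness at the tail was never confirmed by camera.
- **Clamp:** the fingers met the hard stop at the height of a level handle, and the last picture shows the handle level with the pad on the strip. I had no way to measure the pad force.
- **Forces:** the highest readings, taken at the end of each move, were about 12 N pushing the strip against the fence, 10 N pushing it along, and 8 N on the handle. The robot reads no force now that it has backed away.
- **Other items:** I touched nothing else on the bench. The last picture still shows the pencil in place, but the arm hid the offcut.

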